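Put the palm sugar away in the spice tin with the turning cap

TASK

Push the post on the spice tin's cap round until the cap's opening is centred over the yellow quarter, and put the brown block of palm sugar through the opening into the yellow compartment. Then push the cap round again until its opening is centred over the blank blue quarter, so that the tin is shut. Leave the bowl, jar, dome cover and spatula where they are.

Things in the scene. Friction and masses are not known exactly. Their poses are not given: they have to be found in the camera images.
- tin: Round steel spice tin, 180 mm across, fixed to the counter. Origin: centre of its underside; its z is the cap's turning axis. Its base flange (216 mm across, 10 mm high) has a coloured ring outside the cap marking four equal quarters, centred counter-clockwise from the tin's x axis: blue 45, red 135, yellow 225, green 315 deg. 3 mm walls along its x and y axes divide them.
- cap (a joint): Turn of the cap about the tin's axis, counter-clockwise from above positive; 0 with the opening over the blue quarter, 3.14 or -3.14 over yellow. It turns either way, more than a full turn, and stays where it is left (about 2 N needed at the post).
- opening (a point): Centre of the cap's only opening, at the cap's upper face, 52 mm above the counter and 59 mm from the tin's axis. The opening is 46 mm wide across by 46 mm long along the radius; the cap is a flat metal disc 186 mm across, 4 mm thick, with a rim standing 1.5 mm higher.
- post_top (a point): Centre of the top of the cap's upright black post, 14 mm across and 30 mm tall (from 52 to 82 mm above the counter), 60 mm from the tin's axis, straight across from the opening. Pushing it sideways turns the cap.
- yellow_mid (a point): Point fixed to the tin at cap height, 59 mm from the axis, mid-way across the yellow quarter: the opening's centre belongs here to fill the yellow compartment. That is empty, its floor 7 mm above the counter (red and green are like it).
- blue_mid (a point): The same point for the blue quarter, which is blank, filled almost to the cap: the opening's centre belongs here when the tin is shut.
- sugar_center (a point): Centre of the brown block of palm sugar, an upright cylinder 30 mm across and 22 mm tall, about 24 g, lying loose on the counter to the left or the right of the tin.
- bowl: Red plastic bowl, 110 mm across, 50 mm tall, loose, empty. Origin: centre of its underside. To be left alone.
- jar: Closed glass jar with clasp, 92 mm across, 121 mm tall, loose. Origin: centre of its underside. To be left alone.
- dome: Steel dome cover with a knob, 190 mm across, 101 mm tall, loose. Origin: centre of its underside. To be left alone.
- spatula: Bamboo spatula lying flat, 290 mm long along its x axis (from 160 mm behind its origin to 130 mm ahead), blade 62 mm wide, 7 mm thick, loose. Origin: on its underside. To be left alone.

How it is judged (in metres and radians):
On the way, in this order (a step that is already met when the one before it is completed fails the run):
1. the opening is centred over the yellow quarter and the cap stands still, with the sugar still outside (horizontal distance between opening and yellow_mid below 0.009 m and velocity of joint cap between -0.05 and 0.05 rad/s and horizontal distance between sugar_center and tin above 0.1 m), for 0.2 s.
2. the sugar lies in the yellow compartment (x of sugar_center in the frame of tin below -0.008 m and y of sugar_center in the frame of tin below -0.008 m and z of sugar_center in the frame of tin below 0.044 m and horizontal distance between sugar_center and tin below 0.085 m), for 0.2 s.
At the end, for the whole second after the job is handed in: The sugar lies in the yellow compartment below the cap, and the opening is centred over the blue quarter within 9 mm (about 9 deg), the cap standing still (all of step 2 and horizontal distance between opening and blue_mid below 0.009 m and velocity of joint cap between -0.05 and 0.05 rad/s); the robot touches nothing.
It fails at once if the red bowl is shifted by more than 25 mm (distance of bowl from where it was at the start of the episode above 0.025 m).
It fails at once if the glass jar is shifted by more than 25 mm (distance of jar from where it was at the start of the episode above 0.025 m).
It fails at once if the steel dome cover is shifted by more than 25 mm (distance of dome from where it was at the start of the episode above 0.025 m).
It fails at once if the bamboo spatula is shifted by more than 25 mm (distance of spatula from where it was at the start of the episode above 0.025 m).
It also fails if it takes over 61 s, if anything falls off the work surface, if the arm or the gripper's body presses on something with over 40 N, if the wrist force passes 120 N, or if a joint passes its speed limit or range.

ROBOT

A 6-joint arm with a two-finger parallel gripper is mounted at the origin on the work surface. World frame = base frame: x ahead of the robot, y to its left, z up, the work surface at z = 0. Lengths are in m, angles in degrees, forces in N, time in s.
With the tool pointing down it reaches from about 0.35 to 0.875 m from the base axis. Payload 4.2 kg.
Tool frame: the origin (TCP) lies on the centre line of the jaws, within the pads' length; the fingertips stand tip_reach ahead of it and the grasp point (between the pads) is the TCP (tip_reach is the distance from the TCP to the fingertips, in m); z points along the fingers, y is the line along which they close (so a half turn about z gives the same grasp; the last joint's range is limited). The gripper opens to 87 mm and grips with 3 to 60 N. Pads are 19 mm wide; open, the fingers measure 117 mm over their backs; the gripper's body (75 mm by 190 mm) begins 51 mm behind the grasp point.
Start: joints at [-60.986, 22.042, 0.453, 0, -68.411, -14.817], TCP at [0.153, -0.606, 0.242] pointing down, gripper open.
Joint ranges: [-179.83, 179.83], [-69.29, 118.12], [-61.27, 80.66], [-181.25, 117.63], [-171.15, -9.14], [-177.46, 177.46]. Speed limits (degrees/s): [159.86, 159.86, 180, 180, 180, 180].

INTERFACE

Orientations are given as a 3x3 rotation matrix whose columns are the frame's x, y, z axes.
In Python, from station import sense, capture, finish_job, tip_reach gives the robot as it stands.
- The arm moves only by the tool arm_command, never from a script. Its argument "deltas" is a list of rows, each a list of 7 numbers: the turn, a rotation vector about the tool's x, y, z in rad, then the shift along the tool's x, y, z in cm, then the closure, from -1 (fully open) to 1 (shut), so that 0 is half open. In form: [[rx, ry, rz, dx, dy, dz, hand], ...]. A call has 1 to 8 rows; each row is the pose to reach, as a shift and turn from the pose commanded when the call began, along the tool's axes at that moment; what a row does not reach only later rows make up. A row lasts 1/12 s, in which the tool goes at most 41.7 mm and 7.16 degrees, less where a joint would pass 70% of its speed; a pose out of reach is approached as far as the arm can. A call with a gripper value outside its range is refused whole. The fingers move at their own pace and stop on an object; the grip force is fixed at half the most. Time passes only in rows, so rows that repeat a pose let the fingers close. It gives the time, the measured TCP pose, the force, the opening and the grip force at its end, in the units of the state.
- sense(): the state, without advancing time (a new reading comes with each control period).
- capture(name): name is "scene" or "top" or "wrist"; returns a dict with "pixels" (384x512x3 uint8, blue, green, red), "fovy" (degrees; the focal length in pixels is half the picture's height over the tangent of half this angle, whatever the lens; pixels are square), "cx", "cy" (the principal point, pixels), "k1" (the pictures are not rectified: a ray, as slopes to the right and down, at radius r is drawn at 1 + k1 r^2 times it, then the intrinsics apply), "rvec" (rotation vector, rad) and "tvec" (3), from world to camera coordinates, as OpenCV has them. Camera axes: x right, y down, z forward; pixel columns grow to the right and rows downward; lengths in m; the calibration is good to about 2 mm. A picture is of the moment at which its call begins. There is no depth.
- finish_job(): hands the job in; it is judged then, once.
The state is a dict: "time_s": time; "joints": joint angles; "joint_velocities": joint speeds; "effort": joint torques, N m; "tcp_pos": TCP position; "ee_rot": TCP orientation; "wrist_force": force on the tool from outside, world axes, zero at the start; "moment": the same for the moment, N m; "gripper_width": opening from 0.0 (shut) to 1.0 (fully open); "gripper_force": force on a finger pad.
Only numpy, scipy, OpenCV 4.12 (cv2) and the standard library are available. Lean on these libraries where they do the work, as an engineer would, in place of code of your own. Each camera call takes 0.05 s, during which the arm holds its last target. There are 200 camera calls.

## Working session

There is one attempt and no reset: what is moved stays moved. The work goes in short steps, Python scripts to look and compute and a tool call to move; the robot and the scene stay as the last step left them, time stands still between calls to the robot, and variables do not carry over. Pictures are saved under pics/ and viewed, at most 10 in all, crops included, and the job is handed in when it is done.

Besides the shell and the picture viewer there is one more tool, called in YAML: its name, and indented under it one key for each argument. arm_command: Moves the arm, as the interface text tells. Its arguments: {"type":"object","properties":{"deltas":{"type":"array"}},"required":["deltas"]}

```bash
ls; mkdir -p pics; python3 - <<'E'
from station import *
import cv2,pickle
print(tip_reach, sense())
d={}
for n in ("scene","top"):
    c=capture(n); d[n]=c; cv2.imwrite(f"pics/{n}0.png",c["pixels"]); print(n,{k:v for k,v in c.items() if k!="pixels"})
pickle.dump(d,open("c0.pkl","wb"))
E
```

```text
pics
0.019 {'time_s': 0.0, 'joints': array([-6.09864333e+01,  2.20921924e+01,  3.78886898e-01, -2.88711883e-02,
       -6.84096272e+01, -1.48184042e+01]), 'joint_velocities': array([-0.12946482, -0.05078422, -0.08336513,  0.04114852,  0.00550422,
       -0.02825948]), 'effort': array([-3.25596338e-04, -3.90662241e+01,  1.87401652e+01,  4.21995163e+00,
        1.10621398e-02, -1.81606551e-04]), 'tcp_pos': array([ 0.15316831, -0.60536416,  0.24043868]), 'ee_rot': array([[-9.69511603e-01, -2.45044594e-01, -6.30876683e-04],
       [-2.45045387e-01,  9.69509326e-01,  2.10353115e-03],
       [ 9.61818920e-05,  2.19399128e-03, -9.99997589e-01]]), 'wrist_force': array([ 0.81838751, -0.43341022, -0.05785868]), 'moment': array([-0.01829353,  0.00937867,  0.01306682]), 'gripper_force': 0.0, 'gripper_width': 1.0016186193733427}
scene {'fovy': 48.686003695693294, 'cx': 256.81730728772106, 'cy': 196.92202690669424, 'k1': 0.02910983468486305, 'rvec': array([ 1.90821482,  1.26562752, -0.66765709]), 'tvec': array([-0.12009244, -0.266478  ,  1.67783573])}
top {'fovy': 47.768623543368356, 'cx': 260.9804572324177, 'cy': 193.0457320845937, 'k1': -0.17055950435723963, 'rvec': array([ 2.12469585, -2.17803448,  0.13714364]), 'tvec': array([-0.08121783,  0.58411025,  1.39125662])}
```

View pics/scene0.png

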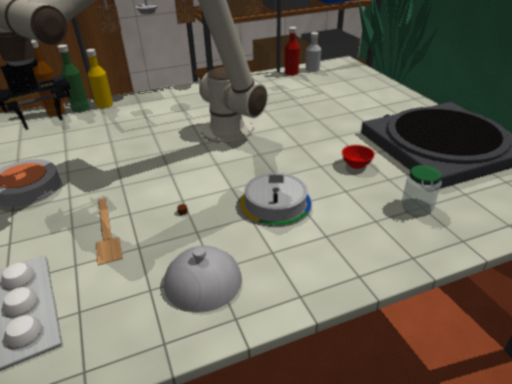

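View pics/top0.png

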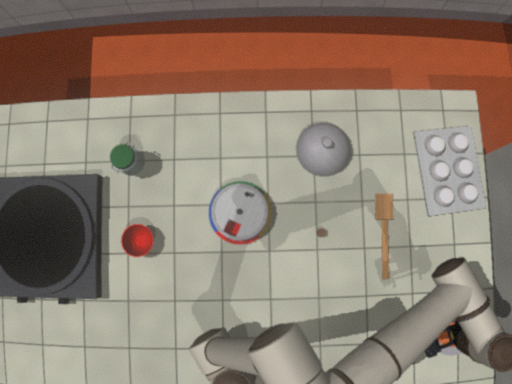

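The scene view shows the tin in the middle, the sugar at about (182,210), the dome in front and the bowl and jar to the right. In the top view the tin is at (239,212), the opening at about (232,228), the post at about (249,195) and the sugar at (321,232).

```bash
cat > h.py <<'E'
import numpy as np, cv2
def K(c):
    f=c["pixels"].shape[0]/2/np.tan(np.radians(c["fovy"]/2)); return f
def ray(c,uv):
    f=K(c); d=(np.atleast_2d(uv).astype(float)-[c["cx"],c["cy"]])/f
    s=d.copy()
    for _ in range(30): s=d/(1+c["k1"]*(s**2).sum(1,keepdims=True))
    R=cv2.Rodrigues(c["rvec"])[0]; o=-R.T@c["tvec"]
    return o, np.c_[s,np.ones(len(s))]@R
def on_plane(c,uv,z):
    o,d=ray(c,uv); return o+d*((z-o[2])/d[:,2])[:,None]
def proj(c,P):
    R=cv2.Rodrigues(c["rvec"])[0]; q=np.atleast_2d(P)@R.T+c["tvec"]; s=q[:,:2]/q[:,2:]
    return s*(1+c["k1"]*(s**2).sum(1,keepdims=True))*K(c)+[c["cx"],c["cy"]]
def mask(img,lo,hi):
    return cv2.inRange(cv2.cvtColor(img,cv2.COLOR_BGR2HSV),np.array(lo),np.array(hi))
def blobs(m,amin=8):
    n,_,st,ce=cv2.connectedComponentsWithStats(m); return [(st[i,4],ce[i].round(1)) for i in range(1,n) if st[i,4]>=amin]
E
python3 - <<'E'
import pickle,cv2,numpy as np
from h import *
d=pickle.load(open("c0.pkl","rb"))
c=d["top"]; im=c["pixels"]
print("reach check base", on_plane(c,[[239,212],[321,232],[232,228],[249,195]],0.05).round(3))
a=im[170:255,195:345]; a=cv2.resize(a,None,fx=5,fy=5,interpolation=cv2.INTER_CUBIC); cv2.imwrite("pics/tc.png",a)
sub=np.zeros(im.shape[:2],np.uint8); sub[170:255,195:345]=255
for n,lo,hi in (("blue",(100,90,40),(130,255,255)),("green",(45,90,30),(90,255,255)),("yellow",(18,110,60),(35,255,255)),("red",(0,130,60),(8,255,255)),("red2",(172,130,60),(180,255,255)),("brown",(0,60,20),(18,255,140)),("dark",(0,0,0),(180,255,70))):
    m=mask(im,lo,hi)&sub
    print(n,[(int(A),p.tolist(),on_plane(c,p,0.01).round(3)[0,:2].tolist()) for A,p in blobs(m,6)])
E
```

```text
reach check base [[ 0.52  -0.023  0.05 ]
 [ 0.448 -0.287  0.05 ]
 [ 0.468  0.001  0.05 ]
 [ 0.575 -0.056  0.05 ]]
blue [(62, [211.3, 217.6], [0.507, 0.073])]
green []
yellow [(22, [268.4, 204.0], [0.548, -0.12]), (7, [269.6, 215.7], [0.509, -0.123]), (6, [265.3, 228.0], [0.468, -0.107]), (7, [260.7, 233.7], [0.449, -0.091])]
red [(65, [235.1, 228.5], [0.469, -0.006]), (111, [235.7, 239.5], [0.432, -0.008])]
red2 []
brown [(101, [229.9, 227.5], [0.472, 0.011]), (50, [320.9, 232.0], [0.45, -0.292]), (37, [252.8, 238.1], [0.435, -0.065])]
dark []
```

View pics/tc.png

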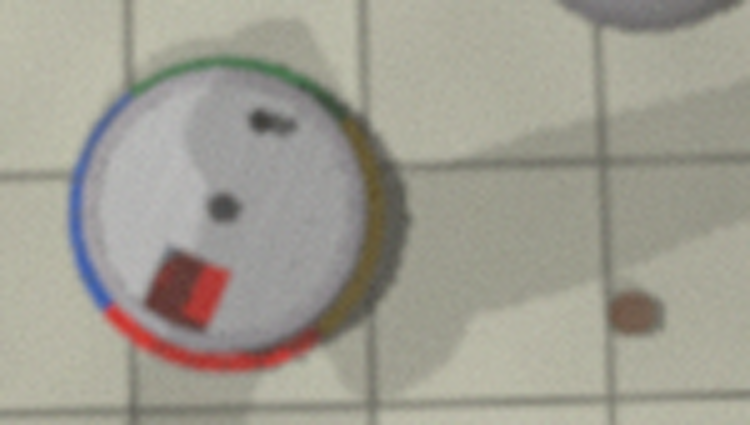

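The crop shows the ring boundaries: blue/red (107,308), red/yellow (320,335), yellow/green (348,120) and green/blue (130,95). The opening (188,288) is over the red quarter, the post top is at (262,121) and the sugar top at (632,312).

```bash
python3 - <<'E'
import pickle
from h import *
d=pickle.load(open("c0.pkl","rb")); c=d["top"]; im=c["pixels"]
px=lambda p:np.array(p)/5+[194.6,169.6]
B=on_plane(c,px([[130,95],[107,308],[320,335],[348,120]]),0.01)[:,:2]
ctr=(B[0]+B[2])/2,(B[1]+B[3])/2
print("B",B.round(3).tolist(),"ctr",ctr)
# ring outline circle on z=.01
pts=np.array([[223,57],[70,210],[223,371],[384,212]]);R=on_plane(c,px(pts),0.01)[:,:2]
print("ring x-extents",R.round(4).tolist(),"dia",R[0,0]-R[2,0],R[1,1]-R[3,1])
t=np.array([(R[0,0]+R[2,0])/2,(R[1,1]+R[3,1])/2]); print("tin",t)
print("hub",on_plane(c,px([[223,208]]),0.055))
for b,a in zip(B,(0,90,180,270)): v=b-t; print(np.degrees(np.arctan2(v[1],v[0]))-a, np.hypot(*v))
for n,p,z in (("open",(188,288),.052),("post",(262,121),.082)):
    q=on_plane(c,px([p]),z)[0,:2]; v=q-t; print(n,q,np.hypot(*v),np.degrees(np.arctan2(v[1],v[0])))
m=mask(im,(0,60,20),(18,255,140)); 
print("sugar top",on_plane(c,[[320.9,232]],0.018), "cam",ray(c,[[0,0]])[0])
s=d["scene"]; print("sugar scene", on_plane(s,[[182,209]],0.013))
for n,p,z in (("bowl",(138,240),.04),("jar",(122,156),.121),("dome",(327,143),.101),("spat blade",(384,195),.007),("spat blade r",(384,219),.007),("spat end",(385,280),.007)):
    print(n,on_plane(c,[p],z)[0])
E
```

```text
B [[0.604, 0.04], [0.461, 0.058], [0.44, -0.084], [0.583, -0.106]] ctr (array([ 0.52202406, -0.02195339]), array([ 0.52227886, -0.02441502]))
ring x-extents [[0.6285, -0.0231], [0.5273, 0.0816], [0.4175, -0.0191], [0.5209, -0.1289]] dia 0.2110326744749479 0.21049316060081286
tin [ 0.52300455 -0.02362682]
hub [[ 0.52210412 -0.02365231  0.055     ]]
38.18052817292878 0.10328852213260728
37.345270162961484 0.10210501346077636
-323.96119520295616 0.102832997508866
-323.8343423407644 0.10249953156590544
open [4.70916822e-01 1.79825642e-04] 0.057270307695380246 155.43727888215076
post [ 0.5748184  -0.05106484] 0.05863036675302429 -27.903454970859396
sugar top [[ 0.44928078 -0.29114448  0.018     ]] cam [ 0.3945718  -0.09919289  1.45528347]
sugar scene [[ 0.44797014 -0.29069968  0.013     ]]
bowl [0.4354522 0.314386  0.04     ]
jar [0.70206366 0.34702732 0.121     ]
dome [ 0.73061941 -0.31212097  0.101     ]
spat blade [ 0.5687625  -0.51478189  0.007     ]
spat blade r [ 0.4869089  -0.50997051  0.007     ]
spat end [ 0.28203677 -0.50350261  0.007     ]
```

```bash
cat > go.py <<'E'
import sys,numpy as np
from scipy.spatial.transform import Rotation as Ro
from station import sense
def delta(x,y,z,yaw):
    s=sense(); R0=s["ee_rot"]; a=np.radians(yaw)
    yv=np.array([np.cos(a),np.sin(a),0]); zv=np.array([0,0,-1.]); R=np.c_[np.cross(yv,zv),yv,zv]
    rv=Ro.from_matrix(R0.T@R).as_rotvec(); d=R0.T@(np.array([x,y,z])-s["tcp_pos"])*100
    return rv.round(3).tolist()+d.round(2).tolist()
if __name__=="__main__":
    a=list(map(float,sys.argv[1:]))
    for i in range(0,len(a),4): print(delta(*a[i:i+4]))
E
python3 go.py 0.576 -0.05 0.20 64
```

```text
[0.002, -0.001, 0.701, -54.61, 43.48, 4.14]
```

arm_command:
  deltas:
    - [0,0,0.7,-27.3,21.7,1,0.3]
    - [0,0,0.7,-27.3,21.7,1,0.3]
    - [0,0,0.7,-27.3,21.7,1,0.3]
    - [0,0,0.7,-27.3,21.7,1,0.3]
    - [0,0,0.7,-27.3,21.7,1,0.3]
    - [0,0,0.7,-27.3,21.7,1,0.3]
    - [0,0,0.7,-27.3,21.7,1,0.3]
    - [0,0,0.7,-27.3,21.7,1,0.3]

```text
time_s: 0.77
tcp_pos: [0.3435, -0.3555, 0.2323]
ee_rot: [[-0.899, 0.438, -0.0], [0.438, 0.899, 0.0], [0.0, 0.0, -1.0]]
wrist_force: [0.7, 0.9, 0.8]
gripper_width: 0.478
gripper_force: 0.0
```

```bash
python3 go.py 0.576 -0.05 0.20 64
```

```text
[0.0, -0.0, 0.0, -7.51, 37.65, 3.23]
```

arm_command:
  deltas:
    - [0,0,0,-7.5,37.6,3.2,0.3]
    - [0,0,0,-7.5,37.6,3.2,0.3]
    - [0,0,0,-7.5,37.6,3.2,0.3]
    - [0,0,0,-7.5,37.6,3.2,0.3]
    - [0,0,0,-7.5,37.6,3.2,0.3]
    - [0,0,0,-7.5,37.6,3.2,0.3]
    - [0,0,0,-7.5,37.6,3.2,0.3]
    - [0,0,0,-7.5,37.6,3.2,0.3]

```text
time_s: 1.43
tcp_pos: [0.5444, -0.0907, 0.2045]
ee_rot: [[-0.9, 0.437, -0.001], [0.437, 0.9, 0.0], [0.001, -0.0, -1.0]]
wrist_force: [-0.1, -0.9, -0.3]
gripper_width: 0.35
gripper_force: 0.0
```

```bash
python3 go.py 0.576 -0.05 0.20 64
```

```text
[-0.0, -0.001, 0.002, -1.07, 5.04, 0.45]
```

arm_command:
  deltas:
    - [0,0,0,-1.1,5.0,0.5,0.3]
    - [0,0,0,-1.1,5.0,0.5,0.3]
    - [0,0,0,-1.1,5.0,0.5,0.3]
    - [0,0,0,-1.1,5.0,0.5,0.3]

```text
time_s: 1.77
tcp_pos: [0.5751, -0.0522, 0.199]
ee_rot: [[-0.9, 0.436, -0.002], [0.436, 0.9, -0.0], [0.002, -0.001, -1.0]]
wrist_force: [-0.7, 0.3, 0.9]
gripper_width: 0.349
gripper_force: 0.0
```

```bash
python3 - <<'E'
from station import *
from h import *
import pickle
s=sense(); print(s["tcp_pos"],s["joints"].round(1))
c=capture("wrist"); pickle.dump(c,open("w1.pkl","wb")); cv2.imwrite("pics/w1.png",c["pixels"])
print("cam",ray(c,[[0,0]])[0], "post top proj",proj(c,[[.576,-.05,.082],[.522,-.0235,.052],[.47,0.001,.052]]))
E
```

```text
[ 0.57514297 -0.05218489  0.19902939] [  10.9   19.4   -9.9   -0.   -60.8 -126.7]
cam [ 0.50673984 -0.01880823  0.3422715 ] post top proj [[261.39050682 194.93172127]
 [261.64516154 121.90298485]
 [261.10128706  52.84850382]]
```

View pics/w1.png

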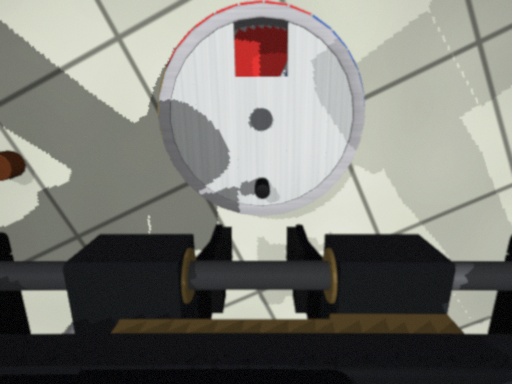

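The wrist view shows the hub at (261,119), the post top at about (262,184) and the opening spanning x 235–288, y 22–76. All of these match the projected estimates to within a few mm.

```bash
python3 - <<'E'
from h import *
import pickle
c=pickle.load(open("w1.pkl","rb"))
hub=on_plane(c,[[261,119]],.053)[0]; post=on_plane(c,[[262,184]],.082)[0]; e=on_plane(c,[[235,76],[288,76],[288,25]],.052)
op=(e[0]+e[2])/2
pd=on_plane(c,[[262,184]],.082)[0]
print(hub,post,op, np.linalg.norm(e[0]-e[1]),np.linalg.norm(e[2]-e[1]))
for n,v in(("post",post-hub),("op",op-hub),("p-o",post-op)): print(n,np.hypot(v[0],v[1]),np.degrees(np.arctan2(v[1],v[0])))
# ring boundary red/blue & colours in view
print("bd red/blue",[ (lambda q:(q,np.degrees(np.arctan2(q[1]-hub[1],q[0]-hub[0]))-90))(on_plane(c,[[313,15]],.01)[0])])
E
python3 go.py 0.576 -0.049 0.12 64 0.576 -0.049 0.083 64
```

```text
[ 0.51939684 -0.02290135  0.053     ] [ 0.56742328 -0.04529038  0.082     ] [0.46868389 0.00147475 0.052     ] 0.04614349164110849 0.039833979976315895
post 0.052988752665374686 -24.99405164429448
op 0.05626719443517068 154.32788674911825
p-o 0.10925403612271355 -25.343255859078354
bd red/blue [(array([0.45653252, 0.06233487, 0.01      ]), np.float64(36.4099036218533))]
[-0.001, -0.001, 0.001, 0.05, 0.41, 7.94]
[-0.001, -0.001, 0.001, 0.05, 0.42, 11.64]
```

arm_command:
  deltas:
    - [0,0,0,0,0.4,4,0.3]
    - [0,0,0,0,0.4,8,0.3]
    - [0,0,0,0,0.4,10,0.3]
    - [0,0,0,0,0.4,11.5,0.3]
    - [0,0,0,0,0.4,11.5,0.45]
    - [0,0,0,0,0.4,11.5,0.5]
    - [0,0,0,0,0.4,11.5,0.5]

```text
time_s: 2.4
tcp_pos: [0.578, -0.0497, 0.0865]
ee_rot: [[-0.899, 0.438, 0.003], [0.438, 0.899, 0.0], [-0.002, 0.001, -1.0]]
wrist_force: [0.1, -0.3, 1.0]
gripper_width: 0.265
gripper_force: 0.0
```

```bash
cat > arc.py <<'E'
import sys; from go import *
C=np.array([0.521,-0.0232]); 
# arc.py phi0 phi1 yaw0 yaw1 n [z]
p0,p1,y0,y1=map(float,sys.argv[1:5]); n=int(sys.argv[5]); z=float(sys.argv[6]) if len(sys.argv)>6 else .0845
s=sense(); v=s["tcp_pos"][:2]-C; R=s["ee_rot"]
print("now r,phi,yaw",np.hypot(*v).round(4),np.degrees(np.arctan2(v[1],v[0])).round(1),np.degrees(np.arctan2(R[1,1],R[0,1])).round(1),"z",s["tcp_pos"][2].round(4),"w",s["gripper_width"]*87,"F",s["wrist_force"].round(1))
for k in range(1,n+1):
    t=k/n; a=np.radians(p0+(p1-p0)*t)
    print([round(q,2) for q in delta(*(C+.06*np.array([np.cos(a),np.sin(a)])),z,y0+(y1-y0)*t)])
E
python3 arc.py -25.3 14 64 104 8
```

```text
now r,phi,yaw 0.0628 -24.9 64.0 z 0.0865 w 23.064862947370365 F [ 0.1 -0.3  1. ]
[0.0, 0.0, -0.09, 0.31, 0.47, 0.2]
[0.0, 0.0, -0.17, 0.38, 0.98, 0.2]
[0.0, 0.0, -0.26, 0.5, 1.48, 0.2]
[0.0, 0.0, -0.35, 0.66, 1.97, 0.2]
[0.0, 0.0, -0.44, 0.85, 2.44, 0.2]
[0.0, 0.0, -0.52, 1.09, 2.9, 0.2]
[0.0, 0.0, -0.61, 1.37, 3.33, 0.2]
[0.0, 0.0, -0.7, 1.68, 3.74, 0.2]
```

arm_command:
  deltas:
    - [0,0,-0.09,0.3,0.5,0.2,0.5]
    - [0,0,-0.17,0.4,1.0,0.2,0.5]
    - [0,0,-0.26,0.5,1.5,0.2,0.5]
    - [0,0,-0.35,0.65,2.0,0.2,0.5]
    - [0,0,-0.44,0.85,2.45,0.2,0.5]
    - [0,0,-0.52,1.1,2.9,0.2,0.5]
    - [0,0,-0.61,1.4,3.35,0.2,0.5]
    - [0,0,-0.7,1.7,3.75,0.2,0.5]

```text
time_s: 3.07
tcp_pos: [0.5791, -0.0083, 0.0849]
ee_rot: [[-0.968, -0.249, 0.003], [-0.249, 0.968, -0.0], [-0.003, -0.001, -1.0]]
wrist_force: [0.3, -2.4, -0.0]
gripper_width: 0.246
gripper_force: 1.2
```

```bash
python3 arc.py 14 52 104 142 8
```

```text
now r,phi,yaw 0.0599 14.4 104.4 z 0.0849 w 21.38092290483715 F [ 0.3 -2.4 -0. ]
[-0.0, 0.0, -0.07, 0.01, 0.46, 0.04]
[-0.0, 0.0, -0.16, 0.07, 0.95, 0.04]
[-0.0, 0.0, -0.24, 0.17, 1.44, 0.04]
[-0.0, 0.0, -0.32, 0.31, 1.92, 0.04]
[-0.0, 0.0, -0.41, 0.48, 2.38, 0.04]
[-0.0, 0.0, -0.49, 0.7, 2.83, 0.04]
[-0.0, 0.0, -0.57, 0.95, 3.26, 0.04]
[-0.0, 0.0, -0.66, 1.24, 3.66, 0.04]
```

Pushing well, with about 2 N on the wrist. Continuing.

arm_command:
  deltas:
    - [0,0,-0.08,0,0.45,0,0.5]
    - [0,0,-0.16,0.05,0.95,0,0.5]
    - [0,0,-0.24,0.15,1.45,0,0.5]
    - [0,0,-0.32,0.3,1.9,0,0.5]
    - [0,0,-0.41,0.5,2.4,0,0.5]
    - [0,0,-0.49,0.7,2.85,0,0.5]
    - [0,0,-0.57,0.95,3.25,0,0.5]
    - [0,0,-0.66,1.25,3.65,0,0.5]

```text
time_s: 3.73
tcp_pos: [0.5581, 0.0241, 0.0849]
ee_rot: [[-0.612, -0.791, 0.003], [-0.791, 0.612, 0.0], [-0.002, -0.003, -1.0]]
wrist_force: [0.4, -1.7, -1.3]
gripper_width: 0.25
gripper_force: 1.1
```

```bash
python3 arc.py 52 82 142 172 6
```

```text
now r,phi,yaw 0.0601 51.8 142.2 z 0.0849 w 21.762113393834774 F [ 0.4 -1.7 -1.3]
[-0.0, 0.0, -0.08, 0.03, 0.54, 0.04]
[-0.0, 0.0, -0.17, 0.1, 1.06, 0.04]
[-0.0, 0.0, -0.26, 0.21, 1.57, 0.04]
[-0.0, 0.0, -0.34, 0.37, 2.07, 0.04]
[-0.0, 0.0, -0.43, 0.56, 2.55, 0.03]
[-0.0, 0.0, -0.52, 0.8, 3.02, 0.03]
```

arm_command:
  deltas:
    - [0,0,-0.08,0.05,0.55,0,0.5]
    - [0,0,-0.17,0.1,1.05,0,0.5]
    - [0,0,-0.26,0.2,1.55,0,0.5]
    - [0,0,-0.34,0.35,2.05,0,0.5]
    - [0,0,-0.43,0.55,2.55,0,0.5]
    - [0,0,-0.52,0.8,3.0,0,0.5]
    - [0,0,-0.52,0.8,3.0,0,0.65]
    - [0,0,-0.52,0.8,3.0,0,0.75]

```text
time_s: 4.4
tcp_pos: [0.5308, 0.0371, 0.085]
ee_rot: [[-0.144, -0.99, 0.006], [-0.99, 0.144, 0.002], [-0.002, -0.005, -1.0]]
wrist_force: [2.5, -0.9, 1.8]
gripper_width: 0.177
gripper_force: 1.1
```

arm_command:
  deltas:
    - [0,0,0,0,0,0,0.75]
    - [0,0,0,0,0,0,0.75]
    - [0,0,0,0,0,0,0.4]
    - [0,0,0,0,0,0,0.2]
    - [0,0,0,0,0,0,0.2]

```text
time_s: 4.82
tcp_pos: [0.5279, 0.0364, 0.0825]
ee_rot: [[-0.144, -0.99, -0.002], [-0.99, 0.144, -0.0], [0.001, 0.002, -1.0]]
wrist_force: [-0.8, -0.1, -0.7]
gripper_width: 0.299
gripper_force: 0.0
```

```bash
python3 arc.py 82 82 172 172 1; python3 go.py .521 -.0232 .23 172 .45 -.29 .20 120
```

```text
now r,phi,yaw 0.06 83.4 171.7 z 0.0825 w 26.016548358899183 F [-0.8 -0.1 -0.7]
[0.0, -0.0, -0.01, 0.0, -0.14, -0.2]
[0.002, -0.001, -0.005, 6.01, -0.14, -14.75]
[0.002, -0.001, 0.903, 33.43, 3.04, -11.72]
```

arm_command:
  deltas:
    - [0,0,0,0,0,-4,0.2]
    - [0,0,0,0,0,-8,-0.5]
    - [0,0,0,0,0,-11.7,-1]
    - [0,0,0,0,0,-11.7,-1]
    - [0,0,0,0,0,-11.7,-1]
    - [0,0,0,0,0,-11.7,-1]

```text
time_s: 5.32
tcp_pos: [0.5277, 0.0365, 0.199]
ee_rot: [[-0.143, -0.99, -0.002], [-0.99, 0.143, 0.0], [0.0, 0.002, -1.0]]
wrist_force: [0.8, -0.4, -1.6]
gripper_width: 0.692
gripper_force: 0.0
```

```bash
python3 - <<'E'
from station import *
from h import *
import pickle
c=capture("wrist"); pickle.dump(c,open("w2.pkl","wb")); cv2.imwrite("pics/w2.png",c["pixels"])
m=mask(c["pixels"],(18,130,60),(35,255,255)); print(blobs(m,40))
E
python3 go.py .45 -.291 .15 172
```

```text
[(np.int32(2394), array([258.8,  53.9])), (np.int32(463), array([130.8, 274.2])), (np.int32(53), array([391.5, 273.3])), (np.int32(51), array([391.7, 290.4]))]
[0.004, -0.001, -0.004, 33.5, 2.96, 4.88]
```

View pics/w2.png

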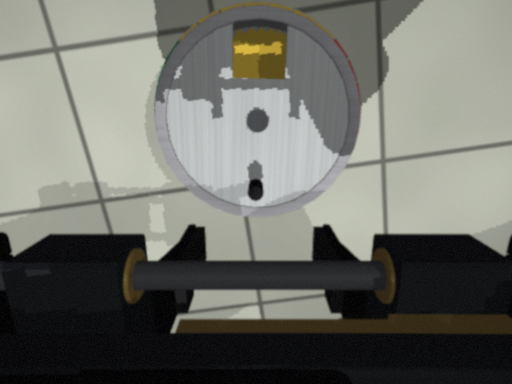

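Yellow shows through the opening (x 233–286, y 25–78). The ring's green/yellow and yellow/red boundaries, at about (178,42) and (335,40), are symmetric about it, so the cap is centred. On to the sugar.

arm_command:
  deltas:
    - [0,0,0,33.5,3,0,-1]
    - [0,0,0,33.5,3,0,-1]
    - [0,0,0,33.5,3,0,-1]
    - [0,0,0,33.5,3,2,-1]
    - [0,0,0,33.5,3,2,-1]
    - [0,0,0,33.5,3,2,-1]
    - [0,0,0,33.5,3,2,-1]
    - [0,0,0,33.5,3,2,-1]

```text
time_s: 6.03
tcp_pos: [0.4503, -0.2881, 0.1781]
ee_rot: [[-0.143, -0.99, -0.004], [-0.99, 0.143, 0.001], [-0.001, 0.004, -1.0]]
wrist_force: [0.8, -1.0, 0.6]
gripper_width: 0.999
gripper_force: 0.0
```

```bash
python3 - <<'E'
from station import *
from h import *
import pickle
c=pickle.load(open("w2.pkl","rb"))
e=on_plane(c,[[233,78],[286,78]],.052);h=on_plane(c,[[257,120]],.053)[0]; m=e.mean(0); u=(m-h)/np.linalg.norm((m-h)[:2]); op=m+u*.023; 
print("hub",h,"op",op,"az",np.degrees(np.arctan2(u[1],u[0])),"inner edge r",np.linalg.norm(m-h),"width",np.linalg.norm(e[0]-e[1]))
b=on_plane(c,[[178,42],[335,40]],.01); print([np.degrees(np.arctan2(*(q-h)[[1,0]])) for q in b])
c=capture("wrist"); pickle.dump(c,open("w3.pkl","wb"))
for A,p in blobs(mask(c["pixels"],(0,100,20),(17,255,200)),100): print(A,p,on_plane(c,[p],.015)[0])
print(sense()["tcp_pos"], "exp",proj(c,[[.449,-.291,.015]]))
E
python3 go.py .449 -.291 .10 172
```

```text
hub [ 0.51945839 -0.02328926  0.053     ] op [ 0.50743365 -0.0806898   0.05135478] az -101.83169916124693 inner edge r 0.03566056509184601 width 0.04618974262688295
[np.float64(-51.19562009787059), np.float64(-144.14787491168437)]
679 [261.6 176.9] [ 0.44545746 -0.29119086  0.015     ]
[ 0.4482992  -0.29338646  0.17704016] exp [[258.13432639 177.57641557]]
[0.007, -0.0, -0.01, -0.25, -0.08, 7.7]
```

arm_command:
  deltas:
    - [0,0,0,-0.25,0.1,4,-1]
    - [0,0,0,-0.25,0.1,8,-1]
    - [0,0,0,-0.25,0.1,11,-1]
    - [0,0,0,-0.25,0.1,11.5,-1]
    - [0,0,0,-0.25,0.1,11.5,-1]
    - [0,0,0,-0.25,0.1,11.5,-1]

```text
time_s: 6.58
tcp_pos: [0.4521, -0.2843, 0.0655]
ee_rot: [[-0.142, -0.99, -0.0], [-0.99, 0.142, -0.0], [0.001, 0.0, -1.0]]
wrist_force: [1.4, -0.6, 0.5]
gripper_width: 1.004
gripper_force: 0.0
```

```bash
python3 go.py .4475 -.291 .0295 172
```

```text
[0.0, -0.001, -0.003, 0.73, 0.36, 3.6]
```

arm_command:
  deltas:
    - [0,0,0,0.7,0.35,0,-1]
    - [0,0,0,0.7,0.35,2.5,-1]
    - [0,0,0,0.7,0.35,3.6,-1]
    - [0,0,0,0.7,0.35,3.6,-1]
    - [0,0,0,0.7,0.35,3.6,-1]

```text
time_s: 7.0
tcp_pos: [0.4478, -0.2911, 0.0306]
ee_rot: [[-0.142, -0.99, 0.002], [-0.99, 0.142, -0.001], [0.001, -0.002, -1.0]]
wrist_force: [0.7, -1.1, -0.0]
gripper_width: 0.999
gripper_force: 0.0
```

arm_command:
  deltas:
    - [0,0,0,0,0,0,1]
    - [0,0,0,0,0,0,1]
    - [0,0,0,0,0,0,1]
    - [0,0,0,0,0,0,1]
    - [0,0,0,0,0,0,1]
    - [0,0,0,0,0,0,1]
    - [0,0,0,0,0,0,1]
    - [0,0,0,0,0,0,1]

```text
time_s: 7.67
tcp_pos: [0.4472, -0.2906, 0.0292]
ee_rot: [[-0.142, -0.99, -0.0], [-0.99, 0.142, 0.0], [-0.0, 0.0, -1.0]]
wrist_force: [0.3, -0.4, -0.7]
gripper_width: 0.475
gripper_force: 0.0
```

arm_command:
  deltas:
    - [0,0,0,0,0,0,1]
    - [0,0,0,0,0,0,1]
    - [0,0,0,0,0,0,1]
    - [0,0,0,0,0,0,1]

```text
time_s: 8.0
tcp_pos: [0.4471, -0.2905, 0.0292]
ee_rot: [[-0.143, -0.99, -0.0], [-0.99, 0.143, 0.0], [-0.0, 0.0, -1.0]]
wrist_force: [-0.2, 0.5, 0.2]
gripper_width: 0.341
gripper_force: 30.0
```

arm_command:
  deltas:
    - [0,0,0,0,0,0,1]
    - [0,0,0,0,0,-3,1]
    - [0,0,0,0,0,-6,1]
    - [0,0,0,0,0,-10,1]
    - [0,0,0,0,0,-10,1]
    - [0,0,0,0,0,-10,1]

```text
time_s: 8.5
tcp_pos: [0.4487, -0.291, 0.1319]
ee_rot: [[-0.142, -0.99, 0.006], [-0.99, 0.142, -0.002], [0.001, -0.006, -1.0]]
wrist_force: [-0.3, 0.3, -1.3]
gripper_width: 0.335
gripper_force: 30.0
```

```bash
python3 go.py .511 -.081 .13 172
```

```text
[-0.006, -0.001, -0.003, -21.67, -3.18, 0.19]
```

arm_command:
  deltas:
    - [0,0,0,-5,-0.8,0,1]
    - [0,0,0,-10,-1.5,0,1]
    - [0,0,0,-15,-2.2,0,1]
    - [0,0,0,-19,-2.8,0,1]
    - [0,0,0,-21.7,-3.2,0,1]
    - [0,0,0,-21.7,-3.2,0,1]
    - [0,0,0,-21.7,-3.2,0,1]
    - [0,0,0,-21.7,-3.2,0,1]

```text
time_s: 9.17
tcp_pos: [0.5089, -0.0799, 0.1281]
ee_rot: [[-0.141, -0.99, -0.003], [-0.99, 0.141, -0.0], [0.001, 0.003, -1.0]]
wrist_force: [-0.1, -0.6, -1.0]
gripper_width: 0.327
gripper_force: 30.0
```

```bash
python3 go.py .511 -.081 .0755 172; python3 - <<'E'
from station import *
from h import *
import pickle
cs=[capture(n) for n in ("wrist","top")]
pickle.dump(cs,open("w4.pkl","wb"))
t=cv2.resize(cs[1]["pixels"][160:260,190:290],(384,384),interpolation=cv2.INTER_CUBIC)
cv2.imwrite("pics/w4.png",cv2.resize(np.hstack([cs[0]["pixels"],t]),(798,342)))
print(proj(cs[0],[[.511,-.081,.052],[.509,-.081,.11]]))
E
```

```text
[0.003, -0.001, -0.002, 0.08, -0.23, 5.26]
[[254.35104772 207.70259348]
 [256.74825079 240.46985586]]
```

View pics/w4.png

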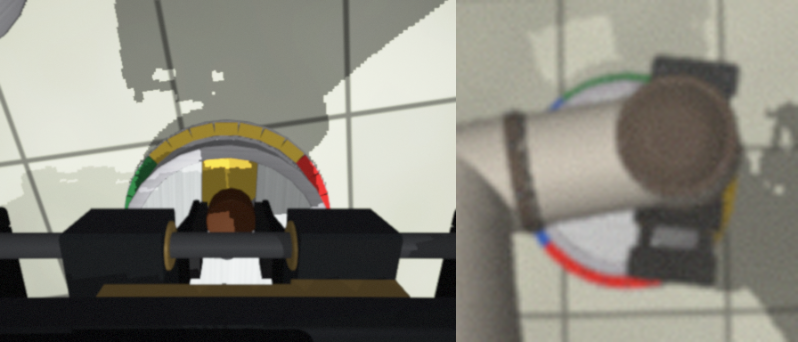

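Left panel: the opening spans x 202–257 and the held block x 207–254, both centred near 230. They are aligned tangentially to within 1–2 mm, so I'm lowering it.

arm_command:
  deltas:
    - [0,0,0,0.1,-0.2,1.5,1]
    - [0,0,0,0.1,-0.2,3,1]
    - [0,0,0,0.1,-0.2,4,1]
    - [0,0,0,0.1,-0.2,4.5,1]
    - [0,0,0,0.1,-0.2,5.0,1]
    - [0,0,0,0.1,-0.2,5.0,1]
    - [0,0,0,0.1,-0.2,5.0,1]

```text
time_s: 9.85
tcp_pos: [0.5117, -0.0819, 0.0794]
ee_rot: [[-0.143, -0.99, 0.0], [-0.99, 0.143, -0.0], [0.0, -0.0, -1.0]]
wrist_force: [-0.6, -0.5, 0.3]
gripper_width: 0.331
gripper_force: 30.0
```

```bash
python3 go.py .5105 -.081 .0765 172; python3 - <<'E'
from station import *
from h import *
import pickle
c=pickle.load(open("w4.pkl","rb"))[0]
print("outer edge",on_plane(c,[[257,178]],.052), sense()["tcp_pos"],sense()["wrist_force"])
E
```

```text
[-0.0, -0.0, -0.004, -0.08, 0.13, 0.29]
outer edge [[ 0.50585141 -0.10301987  0.052     ]] [ 0.51172504 -0.08194447  0.07941027] [-0.57875814 -0.50285452  0.26216302]
```

arm_command:
  deltas:
    - [0,0,0,-0.1,0.1,0.25,1]
    - [0,0,0,-0.1,0.1,0.25,1]
    - [0,0,0,-0.1,0.1,0.25,0.1]
    - [0,0,0,-0.1,0.1,0.25,-0.2]
    - [0,0,0,-0.1,0.1,0.25,-0.2]
    - [0,0,0,-0.1,0.1,0.25,-0.2]
    - [0,0,0,-0.1,0.1,0.25,-0.2]

```text
time_s: 10.43
tcp_pos: [0.5108, -0.0805, 0.0769]
ee_rot: [[-0.142, -0.99, 0.0], [-0.99, 0.142, 0.0], [-0.0, -0.0, -1.0]]
wrist_force: [0.6, -0.3, 0.3]
gripper_width: 0.573
gripper_force: 0.0
```

arm_command:
  deltas:
    - [0,0,0,0,0,-3,-0.2]
    - [0,0,0,0,0,-6,-0.2]
    - [0,0,0,-4,0,-10,-0.2]
    - [0,0,0,-8,0,-12,-0.2]
    - [0,0,0,-12,-1.5,-12,0.1]
    - [0,0,0,-12,-1.5,-12,0.1]
    - [0,0,0,-12,-1.5,-12,0.1]
    - [0,0,0,-12,-1.5,-12,0.1]

```text
time_s: 11.1
tcp_pos: [0.5424, 0.0368, 0.1962]
ee_rot: [[-0.141, -0.99, -0.001], [-0.99, 0.141, -0.0], [0.0, 0.001, -1.0]]
wrist_force: [0.4, 0.2, -1.1]
gripper_width: 0.466
gripper_force: 0.0
```

```bash
python3 - <<'E'
from station import *
from h import *
import pickle
c=capture("wrist"); pickle.dump(c,open("w5.pkl","wb")); cv2.imwrite("pics/w5.png",c["pixels"])
print(sense()["tcp_pos"],proj(c,[[.521,-.0232,.053],[.529,.036,.082],[.5105,-.081,.03]]).round())
E
python3 go.py .529 .036 .13 157
```

```text
[0.54190716 0.03594131 0.19586181] [[272. 118.]
 [273. 191.]
 [274.  50.]]
[0.002, -0.001, 0.259, 0.17, 1.26, 6.59]
```

View pics/w5.png

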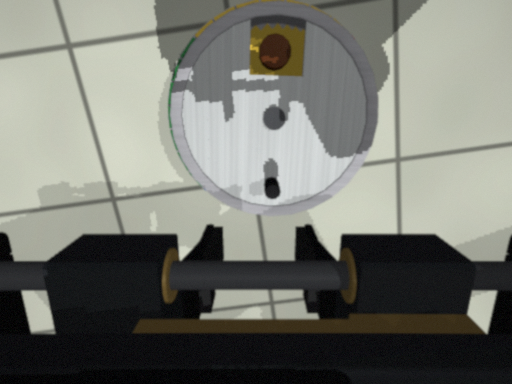

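The sugar is lying upright in the yellow compartment, visible through the opening at (275,50). The hub is at (274,117) and the post at (272,186). Next I'll push counter-clockwise to blue, because wrist joint 6 has more range that way.

```bash
python3 go.py .529 .0362 .0845 172; python3 -c "
from station import *;print(sense()['joints'])"
```

```text
[0.002, -0.001, -0.003, 0.15, 1.26, 11.14]
[ 2.08955774e+01  1.63873586e+01 -1.49191848e+01 -2.27636250e-02
 -5.88213772e+01 -2.90657469e+01]
```

arm_command:
  deltas:
    - [0,0,0,0.1,1.3,2,0.3]
    - [0,0,0,0.1,1.3,5,0.3]
    - [0,0,0,0.1,1.3,8,0.3]
    - [0,0,0,0.1,1.3,10.5,0.3]
    - [0,0,0,0.1,1.3,11.1,0.4]
    - [0,0,0,0.1,1.3,11.1,0.5]
    - [0,0,0,0.1,1.3,11.1,0.5]

```text
time_s: 11.73
tcp_pos: [0.5301, 0.0363, 0.0862]
ee_rot: [[-0.143, -0.99, 0.0], [-0.99, 0.143, -0.0], [0.0, -0.0, -1.0]]
wrist_force: [0.6, -0.4, 0.2]
gripper_width: 0.266
gripper_force: 0.0
```

```bash
python3 arc.py 82 122 172 212 8
```

```text
now r,phi,yaw 0.0602 81.4 171.8 z 0.0862 w 23.170015646434795 F [ 0.6 -0.4  0.2]
[-0.0, -0.0, -0.09, 0.05, 0.59, 0.17]
[-0.0, -0.0, -0.18, 0.12, 1.11, 0.17]
[-0.0, -0.0, -0.27, 0.23, 1.62, 0.17]
[-0.0, -0.0, -0.35, 0.39, 2.12, 0.17]
[-0.0, -0.0, -0.44, 0.59, 2.6, 0.17]
[-0.0, -0.0, -0.53, 0.84, 3.07, 0.17]
[-0.0, -0.0, -0.61, 1.12, 3.51, 0.17]
[-0.0, -0.0, -0.7, 1.44, 3.92, 0.17]
```

arm_command:
  deltas:
    - [0,0,-0.09,0.05,0.6,0.15,0.5]
    - [0,0,-0.18,0.1,1.1,0.15,0.5]
    - [0,0,-0.27,0.25,1.6,0.15,0.5]
    - [0,0,-0.35,0.4,2.1,0.15,0.5]
    - [0,0,-0.44,0.6,2.6,0.15,0.5]
    - [0,0,-0.53,0.85,3.05,0.15,0.5]
    - [0,0,-0.61,1.1,3.5,0.15,0.5]
    - [0,0,-0.7,1.45,3.9,0.15,0.5]

```text
time_s: 12.4
tcp_pos: [0.4919, 0.0295, 0.0869]
ee_rot: [[0.533, -0.846, 0.008], [-0.846, -0.533, 0.003], [0.002, -0.009, -1.0]]
wrist_force: [1.9, 3.1, -0.7]
gripper_width: 0.249
gripper_force: 1.5
```

```bash
python3 arc.py 122 162 212 252 8
```

```text
now r,phi,yaw 0.0603 118.9 -147.8 z 0.0869 w 21.666465611821753 F [ 1.9  3.1 -0.7]
[-0.01, -0.0, -0.08, 0.04, 0.85, 0.23]
[-0.01, -0.0, -0.17, 0.1, 1.37, 0.23]
[-0.01, -0.0, -0.26, 0.21, 1.88, 0.22]
[-0.01, -0.0, -0.35, 0.37, 2.38, 0.22]
[-0.01, -0.0, -0.43, 0.57, 2.86, 0.22]
[-0.01, -0.0, -0.52, 0.81, 3.33, 0.21]
[-0.01, -0.0, -0.61, 1.09, 3.77, 0.21]
[-0.01, -0.01, -0.69, 1.41, 4.19, 0.21]
```

arm_command:
  deltas:
    - [0,0,-0.08,0.05,0.6,0.1,0.5]
    - [0,0,-0.17,0.1,1.15,0.1,0.5]
    - [0,0,-0.26,0.2,1.65,0.1,0.5]
    - [0,0,-0.35,0.4,2.15,0.1,0.5]
    - [0,0,-0.43,0.6,2.65,0.1,0.5]
    - [0,0,-0.52,0.8,3.1,0.1,0.5]
    - [0,0,-0.61,1.1,3.55,0.1,0.5]
    - [0,0,-0.69,1.4,3.95,0.1,0.5]

```text
time_s: 13.07
tcp_pos: [0.465, -0.0038, 0.0858]
ee_rot: [[0.95, -0.314, 0.007], [-0.314, -0.95, 0.002], [0.006, -0.004, -1.0]]
wrist_force: [-0.7, 3.6, 2.2]
gripper_width: 0.248
gripper_force: 1.4
```

```bash
python3 arc.py 162 202 252 292 8
```

```text
now r,phi,yaw 0.0592 160.9 -108.3 z 0.0858 w 21.555287094500656 F [-0.7  3.6  2.2]
[-0.0, -0.01, -0.09, -0.05, 0.64, 0.13]
[-0.0, -0.01, -0.18, 0.02, 1.16, 0.13]
[-0.0, -0.01, -0.27, 0.13, 1.67, 0.13]
[-0.0, -0.01, -0.35, 0.29, 2.17, 0.13]
[-0.0, -0.01, -0.44, 0.5, 2.65, 0.13]
[-0.0, -0.01, -0.53, 0.74, 3.11, 0.12]
[-0.0, -0.01, -0.62, 1.02, 3.55, 0.12]
[-0.0, -0.01, -0.7, 1.34, 3.97, 0.12]
```

arm_command:
  deltas:
    - [0,0,-0.09,0,0.6,0.1,0.5]
    - [0,0,-0.18,0.05,1.1,0.1,0.5]
    - [0,0,-0.27,0.15,1.6,0.1,0.5]
    - [0,0,-0.35,0.3,2.1,0.1,0.5]
    - [0,0,-0.44,0.5,2.6,0.1,0.5]
    - [0,0,-0.53,0.75,3.05,0.1,0.5]
    - [0,0,-0.62,1.0,3.5,0.1,0.5]
    - [0,0,-0.7,1.35,3.95,0.1,0.5]

```text
time_s: 13.73
tcp_pos: [0.4657, -0.0458, 0.0849]
ee_rot: [[0.928, 0.372, 0.007], [0.372, -0.928, 0.002], [0.007, 0.001, -1.0]]
wrist_force: [0.6, 3.3, 1.0]
gripper_width: 0.252
gripper_force: 1.2
```

```bash
python3 arc.py 202 240 292 330 8; python3 -c "
from station import *;print(sense()['joints'])"
```

```text
now r,phi,yaw 0.0598 -157.7 -68.2 z 0.0849 w 21.88889045031991 F [0.6 3.3 1. ]
[0.0, -0.01, -0.09, 0.0, 0.47, 0.04]
[0.0, -0.01, -0.17, 0.06, 0.96, 0.04]
[0.0, -0.01, -0.25, 0.17, 1.45, 0.04]
[0.0, -0.01, -0.34, 0.31, 1.93, 0.04]
[0.0, -0.01, -0.42, 0.49, 2.39, 0.04]
[0.0, -0.01, -0.5, 0.71, 2.83, 0.04]
[0.0, -0.01, -0.58, 0.97, 3.26, 0.05]
[0.0, -0.01, -0.67, 1.26, 3.66, 0.05]
[ 1.43504839e+01  1.76063689e+01 -3.31640176e+01  8.16672607e-03
 -3.88068328e+01  9.74657852e+01]
```

arm_command:
  deltas:
    - [0,0,-0.09,0,0.45,0.05,0.5]
    - [0,0,-0.17,0.05,0.95,0.05,0.5]
    - [0,0,-0.25,0.15,1.45,0.05,0.5]
    - [0,0,-0.34,0.3,1.95,0.05,0.5]
    - [0,0,-0.42,0.5,2.4,0.05,0.5]
    - [0,0,-0.5,0.7,2.85,0.05,0.5]
    - [0,0,-0.58,0.95,3.25,0.05,0.5]
    - [0,0,-0.67,1.25,3.65,0.05,0.5]

```text
time_s: 14.4
tcp_pos: [0.4894, -0.0755, 0.0839]
ee_rot: [[0.498, 0.867, 0.004], [0.867, -0.498, 0.001], [0.003, 0.003, -1.0]]
wrist_force: [-0.7, 2.6, 0.3]
gripper_width: 0.249
gripper_force: 1.1
```

```bash
python3 arc.py 240 262 330 350 4; python3 -c "
from station import *;print(sense()['joints'])"
```

```text
now r,phi,yaw 0.0611 -121.1 -29.8 z 0.0839 w 21.641900795535363 F [-0.7  2.6  0.3]
[0.0, -0.0, -0.08, 0.14, 0.7, -0.05]
[0.0, -0.0, -0.17, 0.22, 1.27, -0.05]
[0.0, -0.0, -0.26, 0.35, 1.83, -0.05]
[0.0, -0.0, -0.35, 0.54, 2.37, -0.05]
[ 1.00438873e+01  1.99693071e+01 -2.93953068e+01 -2.74147231e-02
 -4.04066898e+01  1.40137192e+02]
```

arm_command:
  deltas:
    - [0,0,-0.08,0.1,0.6,0,0.5]
    - [0,0,-0.17,0.2,1.2,0,0.5]
    - [0,0,-0.26,0.35,1.8,0,0.5]
    - [0,0,-0.35,0.5,2.35,0,0.5]
    - [0,0,-0.35,0.5,2.35,0,0.6]
    - [0,0,-0.35,0.5,2.35,0,0.75]
    - [0,0,-0.35,0.5,2.35,0,0.75]
    - [0,0,-0.35,0.5,2.35,0,0.75]

```text
time_s: 15.07
tcp_pos: [0.5109, -0.0833, 0.0827]
ee_rot: [[0.175, 0.985, 0.001], [0.985, -0.175, -0.0], [-0.0, 0.001, -1.0]]
wrist_force: [-2.4, -1.2, 5.5]
gripper_width: 0.148
gripper_force: 30.0
```

```bash
python3 arc.py 262 262 350 350 1
```

```text
now r,phi,yaw 0.0609 -99.5 -10.1 z 0.0827 w 12.919452558372225 F [-2.4 -1.2  5.5]
[0.0, 0.0, -0.0, 0.1, 0.16, -0.18]
```

arm_command:
  deltas:
    - [0,0,0,0,0.15,0,0.75]
    - [0,0,0,0,0.15,0,0.75]
    - [0,0,0,0,0.15,0,0.75]
    - [0,0,0,0,0.15,0,0.4]
    - [0,0,0,0,0.15,0,0.2]
    - [0,0,0,0,0.15,0,0.2]
    - [0,0,0,0,0.15,0,0.2]

```text
time_s: 15.65
tcp_pos: [0.513, -0.0832, 0.0818]
ee_rot: [[0.174, 0.985, 0.001], [0.985, -0.174, 0.0], [0.0, 0.001, -1.0]]
wrist_force: [-0.7, -0.6, -0.5]
gripper_width: 0.353
gripper_force: 0.0
```

arm_command:
  deltas:
    - [0,0,0,0,0,-3,0.2]
    - [0,0,0,0,0,-6,0]
    - [0,0,0,0,0,-10,0]
    - [0,0,0,0,0,-14,0]
    - [0,0,0,0,0,-14,0]
    - [0,0,0,0,0,-14,0]
    - [0,0,0,0,0,-14,0]

```text
time_s: 16.23
tcp_pos: [0.512, -0.0832, 0.2212]
ee_rot: [[0.174, 0.985, -0.0], [0.985, -0.174, 0.001], [0.001, -0.001, -1.0]]
wrist_force: [-0.0, 0.4, -0.5]
gripper_width: 0.494
gripper_force: 0.0
```

```bash
python3 - <<'E'
from station import *
from h import *
import pickle
c=capture("wrist"); pickle.dump(c,open("w6.pkl","wb")); cv2.imwrite("pics/w6.png",c["pixels"])
s=sense();print(s["tcp_pos"],s["wrist_force"],proj(c,[[.5195,-.0232,.053],[.511,-.083,.082],[.528,.035,.052]]).round())
E
```

```text
[ 0.5116633  -0.08325324  0.22046281] [ 0.18359149 -0.71056416  0.04063998] [[257. 120.]
 [259. 188.]
 [255.  54.]]
```

View pics/w6.png

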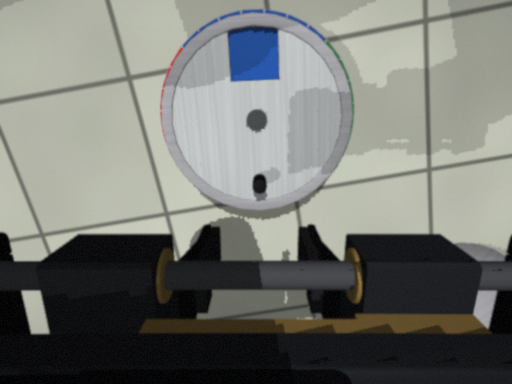

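The opening shows only blue (x 229–280, y 28–80), and the blue arc runs from about (183,47) to (327,42). I'll check the angle from these.

```bash
python3 - <<'E'
from h import *
import pickle
c=pickle.load(open("w6.pkl","rb")); im=c["pixels"]
h=on_plane(c,[[257,119.5]],.053)[0]; az=lambda p:np.degrees(np.arctan2(p[...,1]-h[1],p[...,0]-h[0]))
m=mask(im,(100,130,60),(130,255,255)); n,l,st,ce=cv2.connectedComponentsWithStats(m)
i=1+np.argmax(st[1:,4]); print("opening",az(on_plane(c,[ce[i]],.05)),ce[i],st[i])
ring=m.copy(); ring[l==i]=0; yx=np.argwhere(ring[:130]>0); a=az(on_plane(c,yx[:,::-1],.01)); print("blue ring",np.percentile(a,[0,1,99,100]),np.percentile(a,[1,99]).mean(),len(a))
for n,lo,hi in(("red",(0,130,60),(8,255,255)),("green",(45,80,30),(90,255,255))):
    q=np.argwhere(mask(im,lo,hi)[:200,130:380]>0)[:,::-1]+[130,0]; a=az(on_plane(c,q,.01)); print(n,np.percentile(a,[1,99]),len(a))
E
```

```text
opening [83.13367106] [253.40229414  53.68783286] [ 229   27   49   54 2441]
blue ring [ 38.73570874  39.6205191  125.18785445 126.06426358] 82.40418677420229 224
red [128.94028434 144.73296274] 30
green [ 7.98332891 36.16866352] 55
```

The opening is at 83.1° and the centre of the blue quarter at 82.4°, so it is centred to within about 1°. The arm is clear of everything, so I'm handing in.

```bash
python3 -c "
from station import *
print(finish_job())"
```

```text
the job is handed in; nothing more can be done
None
```

The job is handed in: the sugar is in the yellow compartment and the cap's opening is centred over blue to within about 1°, with the arm clear of everything; no pass/fail result came back.

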